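Unpile the soap bars into their dishes

ROBOT

A 7-joint arm with a two-finger parallel gripper is mounted at the origin on a cart in front of the work surface, level with it; the furniture and walls round the work are solid. World frame = base frame: x ahead of the robot, y to its left, z up, the work surface at z = 0. Lengths are in mm, angles in rad, forces in N, time in s.
With the tool pointing down it reaches from about 400 to 875 mm from the base axis. Payload 4.4 kg.
Tool frame: the origin (TCP) lies midway between the tips of the shut fingers; the grasp point (between the pads) lies 19 mm behind it; z points along the fingers, y is the line along which they close (so a half turn about z gives the same grasp; the last joint's range is limited). The gripper opens to 85 mm and grips with 20 to 120 N. Pads are 22 mm wide; open, the fingers measure 114 mm over their backs; the gripper's body (76 mm by 85 mm) begins 54 mm behind the grasp point. The pads swing forward as they close: fully open they stand 13 mm farther back than shut.
Start: joints at [-1.278, 0.628, 0.038, 1.517, -0.027, 0.996, -0.02], TCP at [228.225, 608.63, 231.313] pointing down, gripper open.
Joint ranges: [-3.06, 3.06], [-0.37, 2.12], [-1.25, 1.32], [0.18, 2.47], [-1.1, 4.24], [0.23, 1.98], [-2.94, 2.94]. Speed limits (rad/s): [2.57, 2.57, 3.14, 3.14, 3.14, 3.14, 3.14].

INTERFACE

Orientations are given as [roll, pitch, yaw] about the fixed x, y, z axes, in that order (R = Rz(yaw) Ry(pitch) Rx(roll)).
In Python, from cell import ctrl, get_image, get_calibration gives the robot as it stands.
- The arm moves only by the shell command python3 -m creep 'ROWS'. ROWS is JSON, a list of rows, each an object of numbers: "dx", "dy", "dz": the shift along the world's x, y, z normalised to -1 to 1, where 1 is 0.4 m; "rx", "ry", "rz": the turn, a rotation vector about the world's x, y, z normalised to -1 to 1, where 1 is 2 pi rad; "grip": the closure, from -1 (fully open) to 1 (shut). A call has exactly 5 rows; each row is the pose to reach, as a shift and turn from the pose commanded when the call began, turning the shorter way round; what a row does not reach only later rows make up. A row lasts 1/8 s, in which the tool goes at most 62.5 mm and 10.7 degrees, less where a joint would pass 70% of its speed; a pose out of reach is approached as far as the arm can. A call with a number of a shift or a turn outside -1 to 1 is refused whole. A call with a gripper value outside its range is refused whole. The fingers move at their own pace and stop on an object; the grip force is fixed at half the most. Time passes only in rows, so rows that repeat a pose let the fingers close, or fill a call up. It gives the time, the measured TCP pose, the force, the opening and the grip force at its end, in the units of the state.
- ctrl.read_state(): the state, without advancing time (a new reading comes with each control period).
- get_image(name): name is "side" or "top" or "wrist"; returns the picture (384x512x3 uint8, red, green, blue); there is no depth.
- get_calibration(name): a dict with "mtx" (3x3 intrinsics, pixels), "world_from_camera" (4x4, takes a point from camera to world coordinates). Camera axes: x right, y down, z forward; pixel columns grow to the right and rows downward; lengths in mm; the calibration is good to about 2 mm. A picture is of the moment at which its call begins: read the wrist's pose just before it. get_calibration takes no time and is no camera call; for the wrist camera it gives the pose at the moment of the call.
- ctrl.finish_job(): hands the job in; it is judged then, once.
The state is a dict: "clock": time; "qpos": joint angles; "qd": joint speeds; "tau": joint torques, N m; "eef_pos": TCP position; "tool_rot": TCP orientation; "force": force on the tool from outside, world axes, zero at the start; "torque": the same for the moment, N m; "width": finger opening in mm; "gripper_force": force on a finger pad.
Only numpy, scipy, OpenCV 4.12 (cv2) and the standard library are available. Lean on these libraries where they do the work, as an engineer would, in place of code of your own. Each camera call takes 0.05 s, during which the arm holds its last target. There are 200 camera calls.

TASK

Take the pile of soap apart from the top down. Stand the wooden stamp upright in the middle of the round cork coaster first, then lay the green bar in the green dish, and last the two lower bars, in either order: lavender bar in the violet dish, cream bar in the cream dish. Lay every bar flat, centred and lengthwise in its dish; set things down gently, never drop or topple them, and leave the small amber bottle where it is.

Things in the scene. Friction and masses are not known exactly. Their poses are not given: they have to be found in the camera images.
- stamp: turned wooden soap stamp, 60 mm tall, on top of the pile (underside about z = 0.068). Origin at the centre of its underside, z up. Foot 39 mm in diameter up to 24 mm high, above that a neck and head to take it by, at most 24 mm across. Round: its yaw does not matter. 0.07 kg.
- green_bar: sage green soap bar, 72 (its x) x 52 (y) x 28 mm (z), bridging the two lower bars crosswise, underside about z = 0.040; origin at the centre of its underside. About 0.1 kg.
- lavender_bar: lavender (pale purple) soap bar, 71 (its x) x 51 (y) x 28 mm (z); origin at the centre of its underside. One of the two lower bars of the pile; at the start its underside is at z = 0.012 on the board, a free gap of about 35 mm to the other lower bar. About 0.1 kg.
- cream_bar: cream soap bar, 67 (its x) x 55 (y) x 28 mm (z); origin at the centre of its underside. One of the two lower bars of the pile; at the start its underside is at z = 0.012 on the board, a free gap of about 35 mm to the other lower bar. About 0.1 kg.
- violet_dish: deep violet glazed soap dish, fixed, 104 x 86 mm, long side along its x; origin at the centre of its underside. Lip 4 mm thick, 12 mm high; inside 96 x 78 mm; a bar rests on three ribs whose tops are 9 mm above the origin. A cooker hood overhangs the worktop behind the dishes (from x = 0.56 back, y = 0.19 to 0.80, from z = 0.46 up): keep the wrist in front of it.
- cream_dish: yellowish cream glazed soap dish, fixed, 104 x 86 mm, long side along its x; origin at the centre of its underside. Lip 4 mm thick, 12 mm high; inside 96 x 78 mm; a bar rests on three ribs whose tops are 9 mm above the origin. A cooker hood overhangs the worktop behind the dishes (from x = 0.56 back, y = 0.19 to 0.80, from z = 0.46 up): keep the wrist in front of it.
- green_dish: dark green glazed soap dish, fixed, 104 x 86 mm, long side along its x; origin at the centre of its underside. Lip 4 mm thick, 12 mm high; inside 96 x 78 mm; a bar rests on three ribs whose tops are 9 mm above the origin. A cooker hood overhangs the worktop behind the dishes (from x = 0.56 back, y = 0.19 to 0.80, from z = 0.46 up): keep the wrist in front of it.
- coaster: round flat cork coaster, fixed, 76 mm in diameter, 6 mm thick, in front of the sink, with a thin dark ring drawn on it; origin at the centre of its underside. The stamp stands on its top face, 6 mm above the origin.
- board: brown wooden board under the pile, fixed, 178 (its x) x 90 (y) x 12 mm; origin at the centre of its underside. The two lower bars lie on it side by side along its x, their centres 44 mm either side of its middle, their long sides along its y.
- amber_bottle: small pinkish brown bottle with black cap, 36 mm in diameter, 100 mm tall, loose, standing beyond the work near the back; origin at the centre of its underside. Not to be moved.
Mind the look-alikes: they are no part of the job. Several things have the shape of the coaster; the one meant has the colours described above.

How it is judged:
By the outcome, as a careful person would: the job done as asked, in the order asked, and still so for the second after the job is handed in, with the robot touching nothing.
It also fails if it takes over 112 s, if anything falls off the work surface, if the arm or the gripper's body presses on something with over 40 N, if the wrist force passes 120 N, or if a joint passes its speed limit or range.

## Working session

There is one attempt and no reset: what is moved stays moved. The work goes in short steps, Python scripts to look and compute and a shell command to move; the robot and the scene stay as the last step left them, time stands still between calls to the robot, and variables do not carry over. Pictures are saved under pics/ and viewed, at most 17 in all, crops included, and the job is handed in when it is done.

```bash
mkdir -p pics; ls; python3 - <<'E'
from cell import ctrl,get_image,get_calibration
import cv2
s=ctrl.read_state();print(s['clock'],s['eef_pos'],s['tool_rot'],s['width'])
for n in("top","side"):
    im=get_image(n);cv2.imwrite(f"pics/{n}0.png",cv2.resize(im[...,::-1],(800,600),interpolation=cv2.INTER_CUBIC))
    c=get_calibration(n);print(n,c['mtx'],c['world_from_camera'])
E
```

```text
pics
0.0 [227.96937006 608.03203361 230.38307375] [-3.13965737e+00 -9.90440119e-06  2.78282549e+00] 85.57071218726317
top [[451.31482281   0.         252.26425835]
 [  0.         451.31482281 197.41148924]
 [  0.           0.           1.        ]] [[-4.07455432e-01 -8.41022944e-01  3.55893916e-01 -1.03961026e+02]
 [-9.13225030e-01  3.75096058e-01 -1.59131994e-01  1.90267037e+02]
 [ 3.39253661e-04 -3.89850427e-01 -9.20878129e-01  1.80848915e+03]
 [ 0.00000000e+00  0.00000000e+00  0.00000000e+00  1.00000000e+00]]
side [[377.01502086   0.         250.69341905]
 [  0.         377.01502086 192.84408599]
 [  0.           0.           1.        ]] [[-9.56417851e-01 -1.68159496e-01  2.38720082e-01  1.85555717e+02]
 [-2.91322461e-01  4.93783912e-01 -8.19334286e-01  1.09779133e+03]
 [ 1.99027047e-02 -8.53170459e-01 -5.21252386e-01  8.33207502e+02]
 [ 0.00000000e+00  0.00000000e+00  0.00000000e+00  1.00000000e+00]]
```

View pics/top0.png

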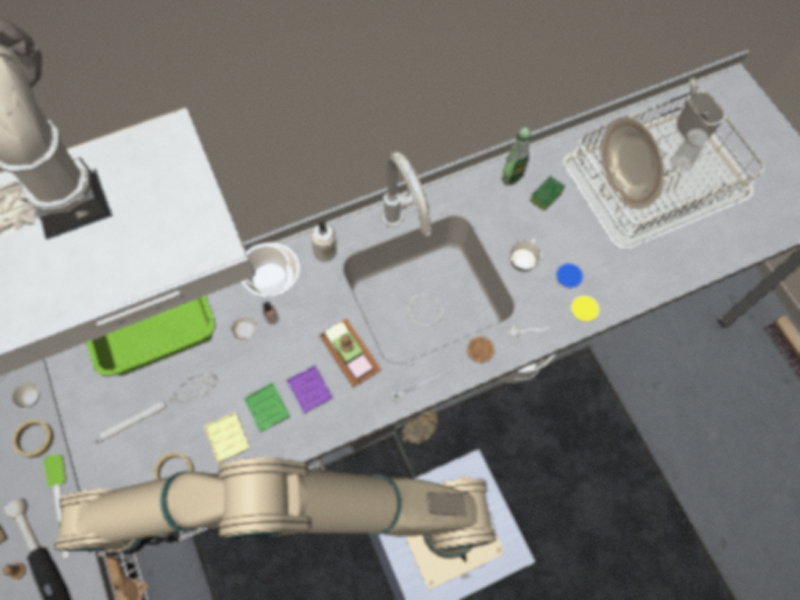

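View pics/side0.png

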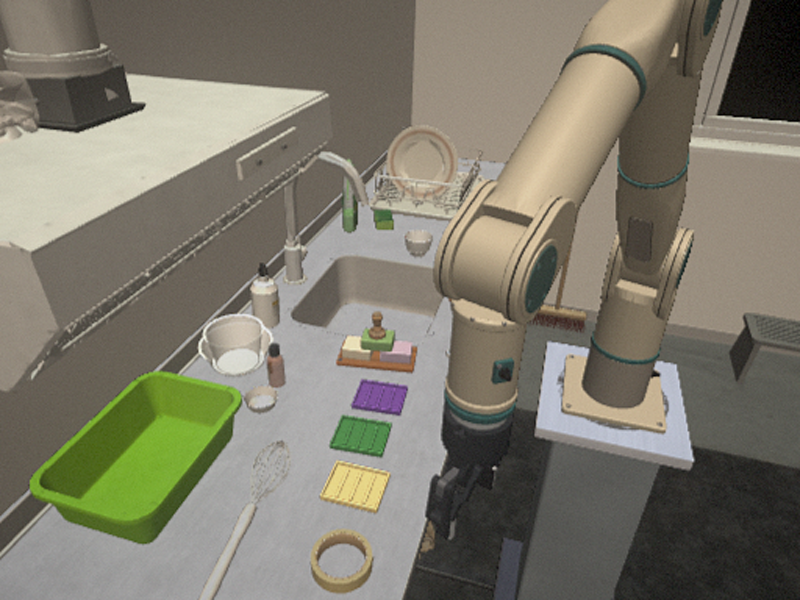

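The top view shows three coaster-shaped discs: cork-brown at (480,349), yellow at (585,308) and blue at (570,275). I choose the brown one. The pile is at (350,352), the violet dish at (310,389), the green dish at (267,407), the cream dish at (227,436) and the amber bottle at (270,312). The side view shows the cream bar on the hood side and the lavender bar on the robot side.

```bash
cat > h.py <<'E'
import numpy as np,cv2
from cell import ctrl,get_image,get_calibration
def to_plane(c,uv,z):
    uv=np.atleast_2d(np.asarray(uv,float));K=c['mtx'];T=c['world_from_camera']
    d=np.c_[(uv-[K[0,2],K[1,2]])/[K[0,0],K[1,1]],np.ones(len(uv))]@T[:3,:3].T
    o=T[:3,3];return (o+d*((z-o[2])/d[:,2])[:,None])[:,:2]
def proj(c,P):
    T=np.linalg.inv(c['world_from_camera']);p=np.atleast_2d(P)@T[:3,:3].T+T[:3,3];p=p@c['mtx'].T;return p[:,:2]/p[:,2:]
def blob(im,seed,tol=28,r=60):
    "Lab region around seed colour, connected component at the seed"
    lab=cv2.cvtColor(im,cv2.COLOR_RGB2LAB).astype(float)
    u,v=map(int,seed);ref=np.median(lab[v-1:v+2,u-1:u+2].reshape(-1,3),0)
    m=(np.linalg.norm((lab-ref)*[.5,1.5,1.5],axis=2)<tol).astype(np.uint8)
    m=cv2.morphologyEx(m,cv2.MORPH_CLOSE,np.ones((3,3)))
    k=cv2.connectedComponents(m,connectivity=4)[1];return k==k[v,u]
def rect(c,m,z):
    v,u=np.nonzero(m);p=to_plane(c,np.c_[u,v],z).astype(np.float32)
    (x,y),(w,h),a=cv2.minAreaRect(p)
    if w<h:w,h,a=h,w,a+90
    return np.round([x,y,w,h,(a+90)%180-90,*p.mean(0)],1)
E
python3 - <<'E'
from h import *
im={n:get_image(n) for n in("top","side")};C={n:get_calibration(n) for n in im}
for n,seeds in {"top":dict(coaster=(480,349,6),violet=(310,389,11),green=(267,407,11),cream=(227,436,11),lav=(360,368,40),stamp=(347,342,120)),
 "side":dict(violet=(380,397,11),green=(361,436,11),cream=(355,486,11))}.items():
    for k,(u,v,z) in seeds.items():
        m=blob(im[n],(u*.64,v*.64),22);print(n,k,m.sum(),rect(C[n],m,z))
a=cv2.resize(im["top"][180:256,180:332][...,::-1],None,fx=5,fy=5,interpolation=cv2.INTER_CUBIC)
cv2.imwrite("pics/crop1.png",a)
E
```

```text
top coaster 219 [ 388.9 -284.2   68.6   67.3   66.   388.8 -285. ]
top violet 440 [473.7 178.   97.4  79.3   5.7 473.1 178.3]
top green 448 [473.7 298.4  98.1  79.5   3.7 472.5 298.4]
top cream 538 [441.2 418.9 104.4  86.3   0.5 440.4 419.4]
top lav 113 [468.1  35.4  47.2  41.7 -78.5 468.3  35.7]
top stamp 80 [514.4  42.3  49.8  35.3 -66.6 513.1  43.4]
side violet 522 [475.5 181.4 102.6  87.6   5.7 474.8 181.7]
side green 680 [475.4 301.6 103.3  90.    6.5 475.  301.8]
side cream 917 [443.1 420.1 102.7  87.1   1.6 442.6 421.6]
```

View pics/crop1.png

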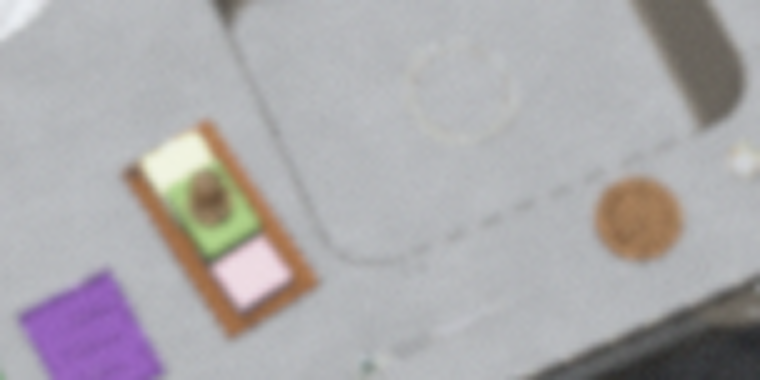

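The crop confirms the choice: the cork disc with a dark ring is at (640,218), and the pile is at (210,200) with the cream bar at the far end and the lavender bar nearest. Next I move over the pile for a wrist view.

```bash
python3 -m creep '[{"dx":0.06,"dy":-0.14,"dz":0.05,"rz":0.01,"grip":-1},{"dx":0.14,"dy":-0.28,"dz":0.1,"rz":0.02,"grip":-1},{"dx":0.2,"dy":-0.42,"dz":0.15,"rz":0.03,"grip":-1},{"dx":0.27,"dy":-0.55,"dz":0.17,"rz":0.04,"grip":-1},{"dx":0.33,"dy":-0.68,"dz":0.17,"rz":0.043,"grip":-1}]'
python3 -m creep '[{"dx":0.06,"dy":-0.14,"rz":0.01,"grip":-1},{"dx":0.14,"dy":-0.28,"rz":0.02,"grip":-1},{"dx":0.21,"dy":-0.42,"rz":0.03,"grip":-1},{"dx":0.27,"dy":-0.55,"rz":0.04,"grip":-1},{"dx":0.33,"dy":-0.65,"rz":0.043,"grip":-1}]'
python3 - <<'E'
from h import *
s=ctrl.read_state();print(s['clock'],s['eef_pos'],s['tool_rot'],s['force'])
c=get_calibration("wrist");im=get_image("wrist");print(c)
cv2.imwrite("pics/w1.png",im[...,::-1]);np.save("w1.npy",im)
print(to_plane(get_calibration("top"),np.array([(205,122),(130,170),(235,335),(318,283)])/5+[180,180],12))
E
```

```text
0.2 [228.06225717 608.30299073 230.73710061] [-3.14043655e+00  1.20134897e-05  2.78283347e+00] [-0.38831242  0.05044736  0.40797653]
{'mtx': array([[287.27973673,   0.        , 252.71398696],
       [  0.        , 287.27973673, 185.8258282 ],
       [  0.        ,   0.        ,   1.        ]]), 'world_from_camera': array([[ 3.51354854e-01,  8.92083075e-01,  2.84143545e-01,
         1.55816032e+02],
       [ 9.36242056e-01, -3.34535869e-01, -1.07408403e-01,
         6.36537341e+02],
       [-7.61010457e-04,  3.03765600e-01, -9.52746494e-01,
         3.73987807e+02],
       [ 0.00000000e+00,  0.00000000e+00,  0.00000000e+00,
         1.00000000e+00]])}
[[615.25765872  15.72037798]
 [600.5212448   90.89922538]
 [429.72031272  65.75208741]
 [443.01617092 -14.88998367]]$[0]: bad value
$[0]: bad value
```

View pics/w1.png

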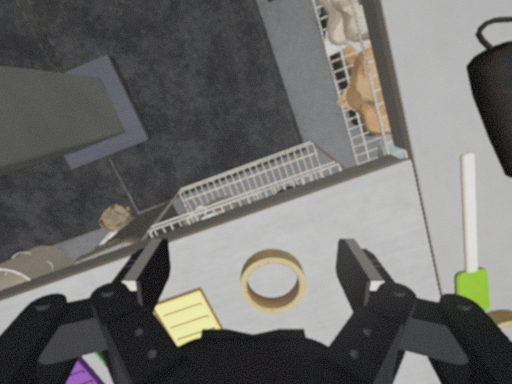

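The wrist view shows the start area, because the move was refused ("bad value"). Probably all seven keys are needed.

```bash
python3 -m creep '[{"dx":0.06,"dy":-0.14,"dz":0.05,"rx":0,"ry":0,"rz":0.01,"grip":-1},{"dx":0.14,"dy":-0.28,"dz":0.1,"rx":0,"ry":0,"rz":0.02,"grip":-1},{"dx":0.2,"dy":-0.42,"dz":0.15,"rx":0,"ry":0,"rz":0.03,"grip":-1},{"dx":0.27,"dy":-0.55,"dz":0.17,"rx":0,"ry":0,"rz":0.04,"grip":-1},{"dx":0.33,"dy":-0.68,"dz":0.17,"rx":0,"ry":0,"rz":0.043,"grip":-1}]' && 
python3 -m creep '[{"dx":0.06,"dy":-0.14,"dz":0,"rx":0,"ry":0,"rz":0.01,"grip":-1},{"dx":0.14,"dy":-0.28,"dz":0,"rx":0,"ry":0,"rz":0.02,"grip":-1},{"dx":0.21,"dy":-0.42,"dz":0,"rx":0,"ry":0,"rz":0.03,"grip":-1},{"dx":0.27,"dy":-0.55,"dz":0,"rx":0,"ry":0,"rz":0.04,"grip":-1},{"dx":0.33,"dy":-0.65,"dz":0,"rx":0,"ry":0,"rz":0.043,"grip":-1}]' && python3 - <<'E'
from h import *
s=ctrl.read_state();print(s['clock'],s['eef_pos'],s['tool_rot'],s['force'])
c=get_calibration("wrist");im=get_image("wrist");print(c['world_from_camera'])
cv2.imwrite("pics/w2.png",im[...,::-1]);np.save("w2.npy",im)
E
```

```text
clock: 0.88
eef_pos: [361.5, 335.2, 300.3]
tool_rot: [3.14, 0.002, 3.054]
force: [1.4, 0.2, 0.3]
width: 85.1
gripper_force: 0.0
clock: 1.5
eef_pos: [492.8, 73.8, 299.5]
tool_rot: [-3.141, 0.0, -2.961]
force: [0.4, 0.8, 0.6]
width: 85.7
gripper_force: 0.0
1.5 [492.83999759  73.81113933 299.53612723] [-3.14116717e+00  3.11013980e-04 -2.96134290e+00] [0.37116025 0.83312523 0.57536211]
[[-1.79075097e-01  9.37205788e-01  2.99294872e-01  4.16750919e+02]
 [ 9.83835395e-01  1.70637347e-01  5.43213778e-02  6.07460775e+01]
 [-1.60573250e-04  3.04184495e-01 -9.52613126e-01  4.42748486e+02]
 [ 0.00000000e+00  0.00000000e+00  0.00000000e+00  1.00000000e+00]]
```

```bash
ls pics
```

```text
crop1.png
side0.png
top0.png
w1.png
w2.png
```

View pics/w2.png

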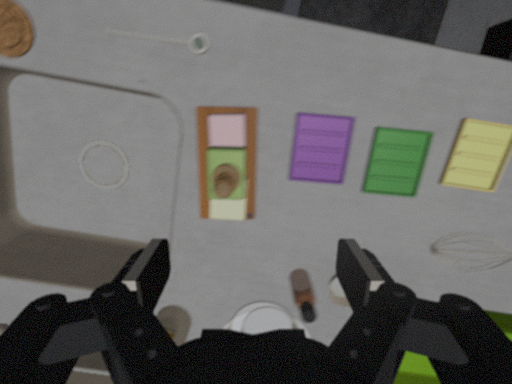

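The wrist view shows the board (227,162), lavender bar (227,131), green bar (226,172), stamp (227,180), cream bar (228,209), the dishes at violet (321,148), green (397,161) and cream (478,155), and the bottle (302,293).

```bash
python3 - <<'E'
from h import *
im=np.load("w2.npy")
s=ctrl.read_state();c=get_calibration("wrist");print(c['world_from_camera'][:3,3])
for k,(u,v,z) in dict(violet=(321,141,11),green=(397,153,11),cream=(478,149,11),board=(204,160,12),lav=(227,131,40),gbar=(226,156,68),creambar=(228,211,40),head=(227,176,125)).items():
    for t in (14,22):
        m=blob(im,(u,v),t);print(k,t,m.sum(),rect(c,m,z))
print('head',to_plane(c,(226,172),128),to_plane(c,(227,180),98))
E
```

```text
[419.50613549  55.4230722  442.63464218]
violet 14 3306 [480.2 167.3  97.2  79.8   5.1 478.4 166.9]
violet 22 3587 [481.7 167.6 101.8  81.6   5.  480.  167.4]
green 14 3033 [480.8 286.1  96.8  77.4   4.1 478.9 285.7]
green 22 3342 [482.1 287.1 100.8  80.8   4.7 480.3 286.8]
cream 14 3134 [450.4 406.1 100.9  75.    1.1 448.6 405.6]
cream 22 3359 [450.5 409.  103.   83.6   1.3 449.2 405.6]
board 14 1742 [531.4  32.  174.   84.3   8.6 513.5  28.1]
board 22 2171 [531.1  31.8 174.6  87.1   8.8 514.9  28.6]
lav 14 1069 [474.2  25.8  48.8  41.1 -80.1 473.9  25.8]
lav 22 1173 [474.7  25.8  51.6  42.7 -80.6 474.   26.2]
gbar 14 589 [511.5  33.3  48.3  31.4 -80.  507.8  32.1]
gbar 22 1160 [529.5  36.   70.3  51.3   9.4 523.9  36. ]
creambar 14 708 [590.6  44.3  52.5  34.8 -82.7 590.7  44.2]
creambar 22 794 [591.5  43.5  55.1  37.6 -80.6 591.   44.2]
head 14 304 [519.4  39.7  25.3  22.8 -84.6 518.2  39.4]
head 22 627 [519.9  38.8  39.2  27.9  -8.6 518.8  38.9]
head [[508.64217951  38.57382793]] [[527.18877003  39.69442407]]
```

```bash
python3 - <<'E'
from h import *
get_image("wrist")
c=get_calibration("wrist");im=get_image("wrist");np.save("w3.npy",im);s=ctrl.read_state();print(s['clock'],s['eef_pos'],s['tool_rot'])
off=proj(c,[[475,180,11]])[0];print(off)
for k,(u,v,z) in dict(violet=(318,141,11),green=(394,153,11),cream=(475,149,11),board=(201,160,12),lav=(224,131,40),gbar=(224,156,68),creambar=(226,211,40),head=(224,176,125)).items():
    for t in (22,26):
        m=blob(im,(u,v),t);print(k,t,m.sum(),rect(c,m,z))
a=cv2.resize(im[90:240,180:280][...,::-1],None,fx=4,fy=4,interpolation=cv2.INTER_CUBIC);cv2.imwrite("pics/w3c.png",a)
print(to_plane(c,[(15,30)],6))
E
```

```text
1.65 [493.10485728  73.75734405 299.21819376] [-3.14062730e+00  6.11875878e-05 -2.96596747e+00]
[326.4240591  147.15680877]
violet 22 3763 [474.5 180.4 102.4  84.6   5.7 472.7 180.1]
violet 26 3816 [474.5 180.4 103.   85.    5.4 472.7 180.1]
green 22 3517 [474.4 301.3 102.1  84.2   4.8 472.6 300.2]
green 26 3634 [474.4 301.3 102.4  85.    5.  472.5 300.9]
cream 22 3331 [441.9 423.6 103.9  87.2   1.4 442.8 417.7]
cream 26 3398 [441.9 423.5 104.3  87.5   1.1 443.1 418. ]
board 22 112763 [577.  137.1 859.8 562.4 -83.7 513.4  82.8]
board 26 114565 [578.7 128.7 860.2 571.5 -80.9 515.3  80.8]
lav 22 1134 [468.   37.   49.3  43.7 -80.1 467.5  37.6]
lav 26 1170 [467.9  37.6  50.8  43.7 -80.1 467.5  37.7]
gbar 22 1121 [522.9  48.   69.8  52.1   9.9 517.2  47.7]
gbar 26 1196 [525.8  48.5  75.7  52.1   9.9 517.8  47.6]
creambar 22 774 [583.6  56.6  52.8  37.6 -82.4 583.9  56.7]
creambar 26 4232 [588.1 136.9 192.5 172.6  53.  590.  127.4]
head 22 702 [513.5  48.2  39.4  30.6 -23.  513.   49.5]
head 26 741 [514.2  50.5  39.7  31.2   9.5 513.2  49.4]
[[ 392.3306226  -276.17499799]]
```

View pics/w3c.png

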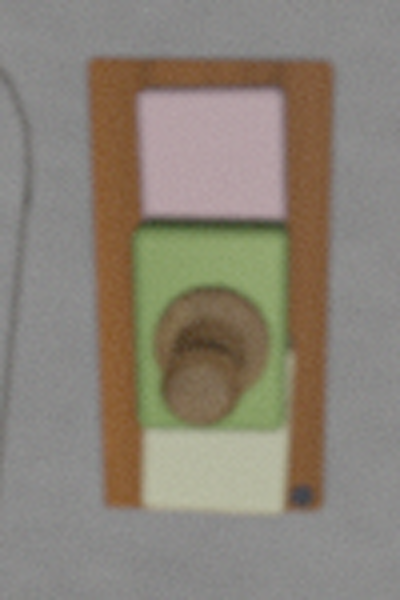

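The crop shows the lavender bar (212,153), green bar (212,326), cream bar (213,468), the stamp's foot disc at (212,342) and its head at (200,388). All of them are clear of each other's faces.

```bash
python3 - <<'E'
from h import *
c=get_calibration("wrist");s=ctrl.read_state();print(s['eef_pos'],s['tool_rot'],s['qpos'])
f=lambda u,v,z:to_plane(c,[(180+(u-1.5)/4,90+(v-1.5)/4)],z)
print(f(212,342,92),f(200,390,128)); print([f(*p,12) for p in((90,60),(330,60),(106,508),(324,508))])
print([f(*p,68) for p in((133,224),(288,224),(138,430),(285,430))])
ct=get_calibration("top");im=get_image("top");m=blob(im,(224,223),22) 
E
```

```text
[493.10485728  73.75734405 299.21819376] [-3.14062730e+00  6.11875878e-05 -2.96596747e+00] [-0.24771579  0.33237845  0.05712995  1.83941884 -0.02141115  0.97036179
  1.56481289]
[[517.62252847  52.88812226]] [[522.04787791  52.53418452]]
[array([[443.98083033,  -8.5305095 ]]), array([[428.87209947,  76.71426697]]), array([[617.44038084,  19.27426563]]), array([[601.92378419, 106.6773665 ]])]
[array([[489.41274062,  20.69432744]]), array([[480.54949583,  70.67387546]]), array([[560.25186135,  31.93628128]]), array([[551.35235612,  82.08184501]])]
```

```bash
python3 -m creep '[{"dx":0.04,"dy":-0.03,"dz":-0.12,"rx":0,"ry":0,"rz":0,"grip":-1},{"dx":0.067,"dy":-0.053,"dz":-0.24,"rx":0,"ry":0,"rz":0,"grip":-1},{"dx":0.067,"dy":-0.053,"dz":-0.34,"rx":0,"ry":0,"rz":0,"grip":-1},{"dx":0.067,"dy":-0.053,"dz":-0.35,"rx":0,"ry":0,"rz":0,"grip":-1},{"dx":0.067,"dy":-0.053,"dz":-0.35,"rx":0,"ry":0,"rz":0,"grip":-1}]'
python3 - <<'E'
from h import *
c=get_calibration("wrist");im=get_image("wrist");cv2.imwrite("pics/w4.png",im[...,::-1])
for z in(92,128):print(proj(c,[[520,52.7,z]]))
print(ctrl.read_state()['eef_pos'])
E
```

```text
clock: 2.33
eef_pos: [519.3, 56.7, 160.2]
tool_rot: [3.141, 0.001, -2.958]
force: [0.1, 0.4, -0.2]
width: 85.9
gripper_force: 0.0
[[246.51754627 197.44280239]]
[[245.44463614 216.07744766]]
[519.93883898  56.51440333 160.83225822]
```

View pics/w4.png

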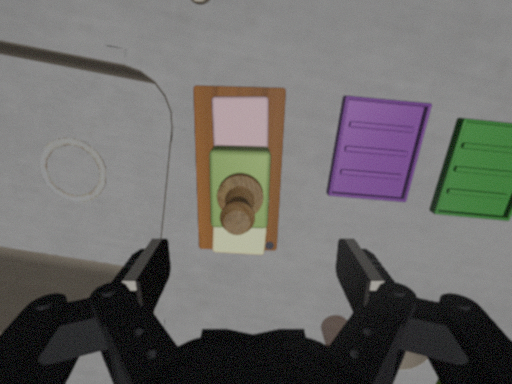

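The view shows the stamp's head at (237,217) and foot at (240,191). That is about 8 px left of where I predicted, so I check whether the arm had settled.

```bash
cat >> h.py <<'E'
def snap(n=4):
    "settle n camera periods, report, return (calib,image)"
    for i in range(n):
        s=ctrl.read_state();c=get_calibration("wrist");im=get_image("wrist")
    print(round(s['clock'],2),np.round(s['eef_pos'],1),np.round(s['tool_rot'],4),np.round(s['force'],1),round(s['width'],1),round(s['gripper_force'],1))
    return c,im
E
python3 - <<'E'
from h import *
for i in range(4):
    c,im=snap(1);print(np.round(c['world_from_camera'][:3,3],1),np.round(c['world_from_camera'][0,:2],4))
for k,(u,v,z) in dict(head=(237,217,125),gbar=(225,165,68),violet=(380,140,11),lav=(240,120,40)).items():
    m=blob(im,(u,v),22);print(k,m.sum(),rect(c,m,z))
print(to_plane(c,[(236,216)],128),to_plane(c,[(240,191)],92))
E
```

```text
2.38 [519.9  56.5 160.8] [ 3.1413e+00  2.6000e-03 -2.9586e+00] [0.3 0.2 0.2] 85.6 0.0
[443.6  43.1 303.9] [-0.1817  0.9361]
2.42 [520.1  56.3 161.1] [ 3.1414  0.0033 -2.959 ] [ 0.5  1.3 -0.1] 85.3 0.0
[443.7  42.9 304.1] [-0.1814  0.9359]
2.48 [520.1  56.1 161.1] [ 3.1415  0.0033 -2.9593] [ 0.6  1.  -0. ] 85.4 0.0
[443.7  42.7 304.1] [-0.1811  0.9359]
2.52 [520.   55.9 161. ] [ 3.1416e+00  3.1000e-03 -2.9595e+00] [ 0.2 -1.   0.5] 85.5 0.0
[443.6  42.6 304. ] [-0.1808  0.9361]
head 2037 [513.5  45.7  43.2  30.2 -10.  512.4  46.9]
gbar 2356 [523.5  46.6  69.4  49.9   9.2 513.4  45. ]
violet 7769 [475.2 179.7 102.5  84.8   5.4 472.5 177.6]
lav 2673 [468.3  36.4  49.1  43.3 -79.1 467.8  36.6]
[[522.16421751  45.76789749]] [[516.75935656  46.02632855]]
```

```bash
python3 -m creep '[{"dx":0,"dy":-0.024,"dz":0,"rx":0,"ry":0,"rz":0,"grip":-1},{"dx":0,"dy":-0.024,"dz":-0.05,"rx":0,"ry":0,"rz":0,"grip":-1},{"dx":0,"dy":-0.024,"dz":-0.1,"rx":0,"ry":0,"rz":0,"grip":-1},{"dx":0,"dy":-0.024,"dz":-0.15,"rx":0,"ry":0,"rz":0,"grip":-0.5},{"dx":0,"dy":-0.024,"dz":-0.155,"rx":0,"ry":0,"rz":0,"grip":-0.4}]'
python3 - <<'E'
from h import *
c,im=snap(6);cv2.imwrite("pics/w5.png",im[...,::-1])
print(proj(c,[[519.5,46.2,128],[519.5,46.2,92]]))
E
```

```text
clock: 3.2
eef_pos: [518.2, 44.9, 96.5]
tool_rot: [-3.141, -0.002, -2.961]
force: [-0.5, 0.1, 0.3]
width: 59.7
gripper_force: 0.0
3.45 [519.7  45.7  98.2] [-3.1414e+00  1.5000e-03 -2.9602e+00] [-0.3  0.6  0.6] 59.8 0.0
[[252.22508131 270.99609243]
 [252.31809785 234.32683584]]
```

View pics/w5.png

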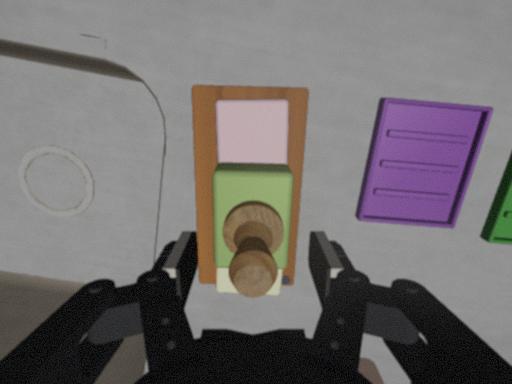

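The head is at (253,272), as predicted and centred between the fingers. Closing.

```bash
python3 -m creep '[{"dx":0,"dy":0,"dz":0,"rx":0,"ry":0,"rz":0,"grip":0},{"dx":0,"dy":0,"dz":0,"rx":0,"ry":0,"rz":0,"grip":0.3},{"dx":0,"dy":0,"dz":0,"rx":0,"ry":0,"rz":0,"grip":1},{"dx":0,"dy":0,"dz":0,"rx":0,"ry":0,"rz":0,"grip":1},{"dx":0,"dy":0,"dz":0,"rx":0,"ry":0,"rz":0,"grip":1}]'
python3 - <<'E'
from h import *
c,im=snap(4)
E
```

```text
clock: 4.12
eef_pos: [519.2, 45.9, 97.7]
tool_rot: [3.142, 0.001, -2.96]
force: [-1.2, 1.3, 6.5]
width: 20.5
gripper_force: 58.5
4.28 [519.2  45.9  97.7] [ 3.1416e+00  6.0000e-04 -2.9600e+00] [-0.8  0.3  4.8] 20.8 58.5
```

```bash
python3 -m creep '[{"dx":0,"dy":0,"dz":0.02,"rx":0,"ry":0,"rz":0,"grip":1},{"dx":0,"dy":0,"dz":0.08,"rx":0,"ry":0,"rz":0,"grip":1},{"dx":0,"dy":0,"dz":0.18,"rx":0,"ry":0,"rz":0,"grip":1},{"dx":-0.02,"dy":-0.05,"dz":0.26,"rx":0,"ry":0,"rz":0,"grip":1},{"dx":-0.07,"dy":-0.15,"dz":0.3,"rx":0,"ry":0,"rz":0,"grip":1}]'
python3 -m creep '[{"dx":-0.06,"dy":-0.12,"dz":0,"rx":0,"ry":0,"rz":0,"grip":1},{"dx":-0.12,"dy":-0.25,"dz":0,"rx":0,"ry":0,"rz":0,"grip":1},{"dx":-0.18,"dy":-0.37,"dz":0,"rx":0,"ry":0,"rz":0,"grip":1},{"dx":-0.22,"dy":-0.45,"dz":0,"rx":0,"ry":0,"rz":0,"grip":1},{"dx":-0.24,"dy":-0.5,"dz":0,"rx":0,"ry":0,"rz":0,"grip":1}]'
python3 - <<'E'
from h import *
c,im=snap(8);cv2.imwrite("pics/w6.png",im[...,::-1]);np.save("w6.npy",im)
p=proj(c,[[389,-283,6]])[0];print(p)
m=blob(im,p+[0,-8],22);print(m.sum(),rect(c,m,6))
E
```

```text
clock: 4.95
eef_pos: [492.5, -13.3, 219.2]
tool_rot: [3.142, 0.004, -2.956]
force: [1.0, -1.4, -0.6]
width: 20.7
gripper_force: 58.7
clock: 5.58
eef_pos: [393.5, -216.0, 217.5]
tool_rot: [-3.141, -0.001, -2.963]
force: [-0.9, 1.3, -0.9]
width: 21.0
gripper_force: 58.7
5.92 [ 395.6 -212.9  217.3] [ 3.1410e+00  2.0000e-04 -2.9578e+00] [-0.4 -0.3 -0.1] 20.6 58.7
[197.23323145 143.27653632]
2833 [ 389.4 -284.3   73.9   73.1  -79.5  388.3 -284.3]
```

View pics/w6.png

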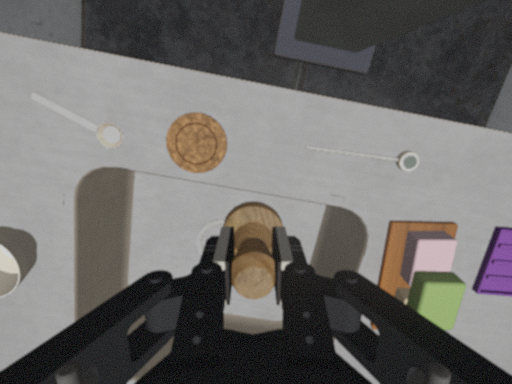

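The stamp is held upright at (253,225), the coaster's centre is at (197,143) (world 389,-284), and the pile is untouched.

```bash
python3 -m creep '[{"dx":-0.008,"dy":-0.08,"dz":0,"rx":0,"ry":0,"rz":0,"grip":1},{"dx":-0.016,"dy":-0.15,"dz":-0.08,"rx":0,"ry":0,"rz":0,"grip":1},{"dx":-0.016,"dy":-0.178,"dz":-0.2,"rx":0,"ry":0,"rz":0,"grip":1},{"dx":-0.016,"dy":-0.178,"dz":-0.31,"rx":0,"ry":0,"rz":0,"grip":1},{"dx":-0.016,"dy":-0.178,"dz":-0.37,"rx":0,"ry":0,"rz":0,"grip":1}]'
python3 - <<'E'
from h import *
c,im=snap(8);cv2.imwrite("pics/w7.png",im[...,::-1])
print(proj(c,[[389.2,-284.2,6],[389.2-38,-284,6]]), proj(c,[[389.2,-284.2,6+60]]))
E
```

```text
clock: 6.6
eef_pos: [388.2, -284.1, 67.2]
tool_rot: [3.139, -0.002, -2.959]
force: [1.2, 0.4, -0.2]
width: 20.7
gripper_force: 58.8
6.95 [ 389.6 -285.7   70.5] [-3.1399e+00  1.8000e-03 -2.9596e+00] [-0.3  0.1 -1.3] 20.2 58.8
[[253.89360534 198.90810765]
 [263.6317781  150.96741266]] [[254.15290194 235.54848149]]
```

```bash
python3 -m creep '[{"dx":-0.001,"dy":0.003,"dz":-0.03,"rx":0,"ry":0,"rz":0,"grip":1},{"dx":-0.001,"dy":0.003,"dz":-0.055,"rx":0,"ry":0,"rz":0,"grip":1},{"dx":-0.001,"dy":0.003,"dz":-0.07,"rx":0,"ry":0,"rz":0,"grip":1},{"dx":-0.001,"dy":0.003,"dz":-0.078,"rx":0,"ry":0,"rz":0,"grip":1},{"dx":-0.001,"dy":0.003,"dz":-0.08,"rx":0,"ry":0,"rz":0,"grip":1}]'
python3 - <<'E'
from h import *
c,im=snap(8);cv2.imwrite("pics/w7.png",im[...,::-1]);print(proj(c,[[389.2,-284.2,6],[389.2-38,-284,6]]), proj(c,[[389.2,-284.2,6+24]]))
E
```

```text
clock: 7.62
eef_pos: [388.1, -284.1, 37.0]
tool_rot: [3.141, -0.0, -2.96]
force: [-0.2, 0.6, -0.0]
width: 20.7
gripper_force: 58.8
7.97 [ 388.4 -284.3   37.5] [-3.1413e+00  3.0000e-04 -2.9601e+00] [-0.3  0.1 -0.8] 20.3 58.8
[[251.44513953 217.80959353]
 [262.68849246 162.69833208]] [[251.2712586  234.71393996]]
```

View pics/w7.png

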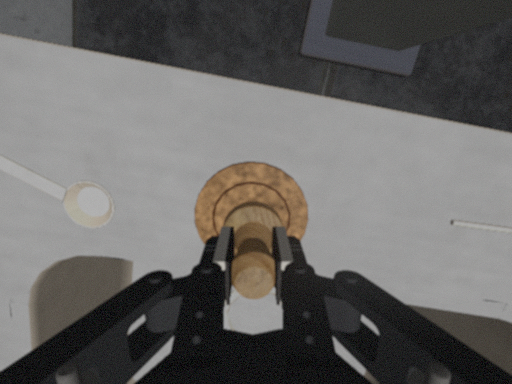

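The stamp is centred over the coaster at (252,218). Its foot rim is at row 205, where I expected it. I lower it the last 2 mm.

```bash
python3 -m creep '[{"dx":0,"dy":0,"dz":-0.001,"rx":0,"ry":0,"rz":0,"grip":1},{"dx":0,"dy":0,"dz":-0.002,"rx":0,"ry":0,"rz":0,"grip":1},{"dx":0,"dy":0,"dz":-0.003,"rx":0,"ry":0,"rz":0,"grip":1},{"dx":0,"dy":0,"dz":-0.004,"rx":0,"ry":0,"rz":0,"grip":1},{"dx":0,"dy":0,"dz":-0.004,"rx":0,"ry":0,"rz":0,"grip":1}]'
```

```text
clock: 8.65
eef_pos: [388.1, -284.2, 35.9]
tool_rot: [-3.142, -0.0, -2.96]
force: [-1.6, 0.2, 2.8]
width: 20.8
gripper_force: 59.2
```

```bash
python3 -m creep '[{"dx":0,"dy":0,"dz":-0.001,"rx":0,"ry":0,"rz":0,"grip":1},{"dx":0,"dy":0,"dz":-0.001,"rx":0,"ry":0,"rz":0,"grip":1},{"dx":0,"dy":0,"dz":-0.001,"rx":0,"ry":0,"rz":0,"grip":0.4},{"dx":0,"dy":0,"dz":-0.001,"rx":0,"ry":0,"rz":0,"grip":0.2},{"dx":0,"dy":0,"dz":-0.001,"rx":0,"ry":0,"rz":0,"grip":-0.2}]'
python3 -m creep '[{"dx":0,"dy":0,"dz":0,"rx":0,"ry":0,"rz":0,"grip":-0.6},{"dx":0,"dy":0,"dz":0.05,"rx":0,"ry":0,"rz":0,"grip":-0.6},{"dx":0,"dy":0,"dz":0.16,"rx":0,"ry":0,"rz":0,"grip":-0.6},{"dx":0,"dy":0,"dz":0.3,"rx":0,"ry":0,"rz":0,"grip":-1},{"dx":0,"dy":0.05,"dz":0.44,"rx":0,"ry":0,"rz":0,"grip":-1}]'
python3 -m creep '[{"dx":0.05,"dy":0.12,"dz":0,"rx":0,"ry":0,"rz":0,"grip":-1},{"dx":0.1,"dy":0.26,"dz":0,"rx":0,"ry":0,"rz":0,"grip":-1},{"dx":0.15,"dy":0.4,"dz":0,"rx":0,"ry":0,"rz":0,"grip":-1},{"dx":0.2,"dy":0.54,"dz":0,"rx":0,"ry":0,"rz":0,"grip":-1},{"dx":0.23,"dy":0.62,"dz":0,"rx":0,"ry":0,"rz":0,"grip":-1}]'
python3 - <<'E'
from h import *
c,im=snap(10);cv2.imwrite("pics/w8.png",im[...,::-1]);np.save("w8.npy",im);np.save("c8.npy",c['world_from_camera'])
for k,P in dict(gbar=(500,44,68),lav=(468,37,40),violet=(475,175,9),stamphead=(389,-284,66),creambar=(585,57,40)).items():print(k,proj(c,[P])[0])
E
```

```text
clock: 9.28
eef_pos: [388.3, -284.1, 35.2]
tool_rot: [3.141, -0.0, -2.96]
force: [0.3, -0.1, 0.7]
width: 50.2
gripper_force: 0.0
clock: 9.9
eef_pos: [388.0, -265.1, 213.0]
tool_rot: [-3.141, 0.0, -2.963]
force: [1.7, -0.4, 0.3]
width: 85.6
gripper_force: 0.0
clock: 10.52
eef_pos: [480.8, -12.6, 211.3]
tool_rot: [3.141, 0.0, -2.956]
force: [-0.3, -0.9, 0.6]
width: 85.4
gripper_force: 0.0
10.97 [479.9 -17.5 211.3] [-3.1413e+00 -3.0000e-04 -2.9625e+00] [-0.   0.4  0.7] 85.8 0.0
gbar [305.51986936 200.61617044]
lav [301.71844853 164.49981002]
violet [403.30910608 183.13002345]
stamphead [-23.29837506  24.15842372]
creambar [295.88033139 257.23733658]
```

View pics/w8.png

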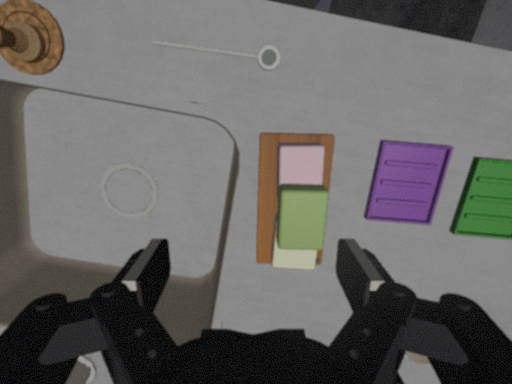

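The stamp stands upright on the coaster at (25,40). The green bar is clear at (303,217), the lavender bar is at (301,165) and the cream bar at (296,258).

```bash
python3 - <<'E'
from h import *
im=np.load("w8.npy");c=get_calibration("wrist")
print(np.abs(c['world_from_camera']-np.load("c8.npy")).max());c['world_from_camera']=np.load("c8.npy")
for k,(u,v,z) in dict(gbar=(303,217,68),lav=(301,165,40),creambar=(296,260,40),violet=(405,175,11),board=(270,200,12)).items():
    for t in(16,22):
        m=blob(im,(u,v),t);print(k,m.sum(),rect(c,m,z))
E
```

```text
0.15908572881406613
gbar 2594 [523.5  46.3  69.2  48.9   9.1 522.5  46.2]
gbar 2678 [523.6  46.1  69.9  49.8   8.8 522.4  45.9]
lav 1616 [468.5  36.6  48.7  42.6 -79.7 468.3  36.6]
lav 1672 [469.   36.9  49.3  43.8 -79.9 468.2  36.8]
creambar 838 [584.1  55.   53.3  35.2 -85.2 587.1  54.9]
creambar 898 [583.   54.9  54.5  39.2 -84.3 586.8  54.8]
violet 4824 [474.8 179.7 101.9  84.    5.5 472.2 176.7]
violet 5049 [474.8 179.7 102.7  84.9   5.6 472.8 177.4]
board 2915 [524.8  42.6 175.   87.7   8.9 505.7  20.3]
board 3049 [525.5  42.8 176.6  88.3   8.9 505.6  20.9]
```

```bash
python3 -m creep '[{"dx":0.06,"dy":0.09,"dz":-0.03,"rx":0,"ry":0,"rz":-0.003,"grip":-1},{"dx":0.108,"dy":0.155,"dz":-0.12,"rx":0,"ry":0,"rz":-0.003,"grip":-1},{"dx":0.108,"dy":0.159,"dz":-0.25,"rx":0,"ry":0,"rz":-0.003,"grip":-1},{"dx":0.108,"dy":0.159,"dz":-0.35,"rx":0,"ry":0,"rz":-0.003,"grip":-1},{"dx":0.108,"dy":0.159,"dz":-0.37,"rx":0,"ry":0,"rz":-0.003,"grip":-1}]'
python3 - <<'E'
from h import *
c,im=snap(10);p=proj(c,[(510,44,68)])[0];print(p)
for t in(16,22):
    m=blob(im,p,t);print(m.sum(),rect(c,m,68))
E
```

```text
clock: 11.65
eef_pos: [521.5, 46.7, 61.2]
tool_rot: [3.142, -0.005, -2.98]
force: [-0.0, -0.7, 0.7]
width: 85.1
gripper_force: 0.0
12.1 [524.2  47.5  64.4] [-3.1416e+00  2.0000e-03 -2.9790e+00] [-0.6 -0.3  0.8] 85.4 0.0
[249.11696678 218.33849815]
10216 [523.4  46.6  68.6  49.1   9.1 521.2  46.1]
10448 [523.3  46.3  69.7  49.8   8.7 520.9  46. ]
```

```bash
python3 -m creep '[{"dx":-0.002,"dy":-0.003,"dz":-0.02,"rx":0,"ry":0,"rz":0,"grip":-1},{"dx":-0.002,"dy":-0.003,"dz":-0.04,"rx":0,"ry":0,"rz":0,"grip":-1},{"dx":-0.002,"dy":-0.003,"dz":-0.05,"rx":0,"ry":0,"rz":0,"grip":-1},{"dx":-0.002,"dy":-0.003,"dz":-0.05,"rx":0,"ry":0,"rz":0,"grip":-0.7},{"dx":-0.002,"dy":-0.003,"dz":-0.05,"rx":0,"ry":0,"rz":0,"grip":-0.4}]'
python3 -m creep '[{"dx":0,"dy":0,"dz":0,"rx":0,"ry":0,"rz":0,"grip":-0.3},{"dx":0,"dy":0,"dz":0,"rx":0,"ry":0,"rz":0,"grip":-0.25},{"dx":0,"dy":0,"dz":0,"rx":0,"ry":0,"rz":0,"grip":1},{"dx":0,"dy":0,"dz":0,"rx":0,"ry":0,"rz":0,"grip":1},{"dx":0,"dy":0,"dz":0,"rx":0,"ry":0,"rz":0,"grip":1}]'
python3 -m creep '[{"dx":0,"dy":0,"dz":0.01,"rx":0,"ry":0,"rz":0,"grip":1},{"dx":0,"dy":0,"dz":0.04,"rx":0,"ry":0,"rz":0,"grip":1},{"dx":0,"dy":0,"dz":0.1,"rx":0,"ry":0,"rz":0,"grip":1},{"dx":0,"dy":0,"dz":0.2,"rx":0,"ry":0,"rz":0,"grip":1},{"dx":0,"dy":0,"dz":0.3,"rx":0,"ry":0,"rz":0,"grip":1}]'
python3 - <<'E'
from h import *
c,im=snap(8);cv2.imwrite("pics/w9.png",im[...,::-1]);np.save("w9.npy",im)
E
```

```text
clock: 12.78
eef_pos: [522.7, 46.3, 43.3]
tool_rot: [3.142, -0.0, -2.979]
force: [0.2, -0.4, -0.8]
width: 59.9
gripper_force: 0.0
clock: 13.4
eef_pos: [522.9, 46.1, 43.8]
tool_rot: [-3.141, 0.001, -2.979]
force: [-0.8, -0.9, 5.6]
width: 51.0
gripper_force: 62.2
clock: 14.02
eef_pos: [522.3, 46.3, 164.9]
tool_rot: [3.142, -0.0, -2.979]
force: [0.8, 0.8, -1.4]
width: 50.8
gripper_force: 62.6
14.38 [521.6  46.2 162.2] [ 3.1414e+00 -2.6000e-03 -2.9788e+00] [-0.2 -0.1 -0.9] 51.0 62.6
```

View pics/w9.png

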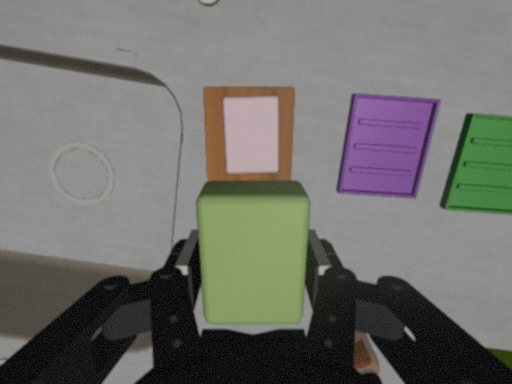

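The green bar is held level at (252,255). The lavender bar turns out to lie with its long side along the board's length, at (251,134). Now on to the green dish, with one measurement on the way.

```bash
python3 -m creep '[{"dx":-0.02,"dy":0.08,"dz":0.02,"rx":0,"ry":0,"rz":-0.003,"grip":1},{"dx":-0.05,"dy":0.2,"dz":0.02,"rx":0,"ry":0,"rz":-0.006,"grip":1},{"dx":-0.08,"dy":0.32,"dz":0.02,"rx":0,"ry":0,"rz":-0.009,"grip":1},{"dx":-0.11,"dy":0.4,"dz":0.02,"rx":0,"ry":0,"rz":-0.011,"grip":1},{"dx":-0.119,"dy":0.43,"dz":0.02,"rx":0,"ry":0,"rz":-0.0115,"grip":1}]'
python3 - <<'E'
from h import *
c,im=snap(10);np.save("w10.npy",im);
for P in ((463,301,9),(430,421,9),(448,178,9)):
    p=proj(c,[P])[0];print(p)
    for t in(18,24):
        if 3<p[0]<508:
            m=blob(im,p,t);print(m.sum(),rect(c,m,11))
E
```

```text
clock: 15.05
eef_pos: [473.4, 220.3, 170.3]
tool_rot: [-3.142, -0.002, -3.047]
force: [-0.2, 0.2, -0.4]
width: 50.8
gripper_force: 62.7
15.5 [475.5 216.9 171.3] [-3.1412e+00  1.0000e-04 -3.0533e+00] [-0.4 -0.2 -1.4] 50.6 62.7
[329.82493974 163.64642813]
5848 [475.  300.4 100.9  83.7   5.  468.1 301.1]
19082 [553.3 255.7 251.1 187.3   5.  549.6 251.9]
[446.38900193 143.21793701]
7046 [442.3 422.  103.4  85.    1.5 439.8 419.2]
7235 [442.4 422.1 103.8  85.9   1.5 439.8 419.6]
[217.72385368 139.9721956 ]
5558 [475.  179.2 102.2  83.9   5.2 461.5 175.3]
5595 [474.7 179.2 102.8  84.1   5.4 461.7 175.2]
```

```bash
python3 -m creep '[{"dx":0,"dy":0.12,"dz":0,"rx":0,"ry":0,"rz":0,"grip":1},{"dx":-0.003,"dy":0.209,"dz":-0.06,"rx":0,"ry":0,"rz":0,"grip":1},{"dx":-0.003,"dy":0.209,"dz":-0.18,"rx":0,"ry":0,"rz":0,"grip":1},{"dx":-0.003,"dy":0.209,"dz":-0.29,"rx":0,"ry":0,"rz":0,"grip":1},{"dx":-0.003,"dy":0.209,"dz":-0.35,"rx":0,"ry":0,"rz":0,"grip":1}]'
python3 - <<'E'
from h import *
snap(8)
E
```

```text
clock: 16.18
eef_pos: [472.9, 300.9, 29.1]
tool_rot: [-3.14, -0.003, -3.051]
force: [-0.5, -0.3, -0.7]
width: 50.6
gripper_force: 62.8
16.52 [474.9 302.3  32.7] [ 3.1403e+00  2.3000e-03 -3.0514e+00] [ 0.7 -0.6 -1.2] 50.6 62.8
```

```bash
python3 -m creep '[{"dx":-0.001,"dy":-0.004,"dz":-0.015,"rx":0,"ry":0,"rz":0,"grip":1},{"dx":-0.001,"dy":-0.004,"dz":-0.03,"rx":0,"ry":0,"rz":0,"grip":1},{"dx":-0.001,"dy":-0.004,"dz":-0.04,"rx":0,"ry":0,"rz":0,"grip":1},{"dx":-0.001,"dy":-0.004,"dz":-0.045,"rx":0,"ry":0,"rz":0,"grip":1},{"dx":-0.001,"dy":-0.004,"dz":-0.045,"rx":0,"ry":0,"rz":0,"grip":1}]'
python3 - <<'E'
from h import *
snap(6)
E
python3 -m creep '[{"dx":0,"dy":0,"dz":-0.001,"rx":0,"ry":0,"rz":0,"grip":1},{"dx":0,"dy":0,"dz":-0.002,"rx":0,"ry":0,"rz":0,"grip":1},{"dx":0,"dy":0,"dz":-0.003,"rx":0,"ry":0,"rz":0,"grip":1},{"dx":0,"dy":0,"dz":-0.004,"rx":0,"ry":0,"rz":0,"grip":1},{"dx":0,"dy":0,"dz":-0.004,"rx":0,"ry":0,"rz":0,"grip":1}]'
```

```text
clock: 17.2
eef_pos: [473.3, 300.2, 13.3]
tool_rot: [-3.141, -0.0, -3.051]
force: [-0.3, 0.3, -0.6]
width: 50.7
gripper_force: 63.0
17.45 [473.3 300.2  13.3] [-3.1416e+00 -2.0000e-04 -3.0511e+00] [-0.3 -0.1 -0.8] 50.7 63.0
clock: 18.12
eef_pos: [473.3, 300.2, 13.0]
tool_rot: [3.141, -0.0, -3.051]
force: [-5.2, -2.2, 13.5]
width: 51.1
gripper_force: 64.7
```

```bash
python3 -m creep '[{"dx":0,"dy":0,"dz":0.002,"rx":0,"ry":0,"rz":0,"grip":1},{"dx":0,"dy":0,"dz":0.002,"rx":0,"ry":0,"rz":0,"grip":-0.3},{"dx":0,"dy":0,"dz":0.002,"rx":0,"ry":0,"rz":0,"grip":-0.4},{"dx":0,"dy":0,"dz":0.004,"rx":0,"ry":0,"rz":0,"grip":-0.7},{"dx":0,"dy":0,"dz":0.01,"rx":0,"ry":0,"rz":0,"grip":-0.8}]'
python3 -m creep '[{"dx":0,"dy":0,"dz":0.05,"rx":0,"ry":0,"rz":0,"grip":-0.8},{"dx":0,"dy":0,"dz":0.15,"rx":0,"ry":0,"rz":0,"grip":-0.8},{"dx":0,"dy":0,"dz":0.3,"rx":0,"ry":0,"rz":0,"grip":-1},{"dx":-0.01,"dy":-0.12,"dz":0.4,"rx":0,"ry":0,"rz":0,"grip":-1},{"dx":-0.02,"dy":-0.25,"dz":0.44,"rx":0,"ry":0,"rz":0.005,"grip":-1}]'
python3 -m creep '[{"dx":0.01,"dy":-0.12,"dz":0,"rx":0,"ry":0,"rz":0.003,"grip":-1},{"dx":0.02,"dy":-0.22,"dz":0,"rx":0,"ry":0,"rz":0.005,"grip":-1},{"dx":0.03,"dy":-0.3,"dz":0,"rx":0,"ry":0,"rz":0.007,"grip":-1},{"dx":0.03,"dy":-0.32,"dz":0,"rx":0,"ry":0,"rz":0.007,"grip":-1},{"dx":0.03,"dy":-0.32,"dz":0,"rx":0,"ry":0,"rz":0.007,"grip":-1}]'
python3 - <<'E'
from h import *
c,im=snap(6);cv2.imwrite("pics/w11.png",im[...,::-1]);np.save("w11.npy",im)
for k,P in dict(greenbar=(474,301,37),lav=(480,41,40),cream=(565,55,40),board=(442,20,12),violet=(462,179,9)).items():
    p=proj(c,[P])[0];print(k,p)
    for t in(16,20):
            m=blob(im,p,t);print(m.sum(),rect(c,m,P[2]))
E
```

```text
clock: 18.75
eef_pos: [473.4, 300.2, 15.6]
tool_rot: [-3.141, -0.0, -3.051]
force: [-0.3, 0.5, -0.7]
width: 76.8
gripper_force: 0.0
clock: 19.38
eef_pos: [466.6, 200.2, 194.3]
tool_rot: [3.14, 0.005, -3.017]
force: [0.0, -0.6, -0.6]
width: 85.3
gripper_force: 0.0
clock: 20.0
eef_pos: [477.3, 72.6, 191.8]
tool_rot: [3.141, -0.0, -2.976]
force: [-0.0, 1.1, -0.4]
width: 85.2
gripper_force: 0.0
20.25 [477.3  73.6 191.6] [ 3.1411e+00 -1.0000e-04 -2.9735e+00] [ 0.4 -0.   0.6] 85.3 0.0
greenbar [454.9950051  200.28640913]
2581 [474.  300.4  70.1  48.8   5.3 472.8 300.4]
2645 [474.1 300.1  70.2  49.5   5.3 472.9 300.2]
lav [221.04863909 168.06239051]
2892 [481.3  39.1  68.5  48.7  11.  480.2  38.9]
2942 [481.   39.1  69.   49.3  10.6 480.1  38.9]
cream [223.21753784 240.98351591]
2316 [568.5  53.7  65.4  52.2   6.4 567.5  53.3]
2363 [568.5  53.7  66.3  54.2   6.1 567.6  53.4]
board [209.46585557 125.87353208]
4226 [524.8  43.2 175.1  87.7   9.  509.4  40. ]
4362 [524.8  43.2 175.2  88.1   9.  509.   40. ]
violet [343.32273735 165.94771721]
5645 [475.3 180.4 102.8  84.5   5.4 472.4 178.1]
5960 [475.4 180.3 103.6  85.3   5.5 473.2 178.9]
```

View pics/w11.png

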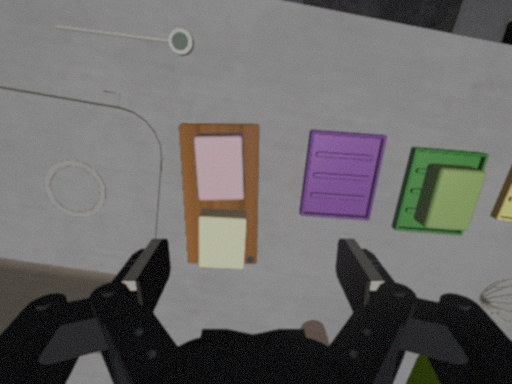

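The green bar lies flat in its dish at (453,198). The lavender bar is at (219,168) and the cream bar at (222,242), both free.

```bash
python3 -m creep '[{"dx":0.009,"dy":-0.05,"dz":-0.06,"rx":0,"ry":0,"rz":0.003,"grip":-1},{"dx":0.009,"dy":-0.086,"dz":-0.18,"rx":0,"ry":0,"rz":0.003,"grip":-1},{"dx":0.009,"dy":-0.086,"dz":-0.3,"rx":0,"ry":0,"rz":0.003,"grip":-1},{"dx":0.009,"dy":-0.086,"dz":-0.37,"rx":0,"ry":0,"rz":0.003,"grip":-1},{"dx":0.009,"dy":-0.086,"dz":-0.38,"rx":0,"ry":0,"rz":0.003,"grip":-1}]'
python3 - <<'E'
from h import *
c,im=snap(8)
p=proj(c,[(470,37,40)])[0]
m=blob(im,p,20);print(m.sum(),rect(c,m,40))
E
```

```text
clock: 20.92
eef_pos: [479.7, 38.2, 38.1]
tool_rot: [3.141, -0.004, -2.956]
force: [-0.1, 1.1, 0.5]
width: 85.4
gripper_force: 0.0
21.27 [481.9  38.   40.9] [-3.1415e+00  2.3000e-03 -2.9568e+00] [ 0.3  0.2 -0.8] 85.2 0.0
9725 [481.2  39.   69.   48.9  10.7 478.8  38.5]
```

```bash
python3 -m creep '[{"dx":-0.001,"dy":0.003,"dz":-0.02,"rx":0,"ry":0,"rz":0,"grip":-1},{"dx":-0.001,"dy":0.003,"dz":-0.045,"rx":0,"ry":0,"rz":0,"grip":-1},{"dx":-0.001,"dy":0.003,"dz":-0.061,"rx":0,"ry":0,"rz":0,"grip":-1},{"dx":-0.001,"dy":0.003,"dz":-0.061,"rx":0,"ry":0,"rz":0,"grip":-0.7},{"dx":-0.001,"dy":0.003,"dz":-0.061,"rx":0,"ry":0,"rz":0,"grip":-0.4}]'
python3 -m creep '[{"dx":0,"dy":0,"dz":0,"rx":0,"ry":0,"rz":0,"grip":-0.3},{"dx":0,"dy":0,"dz":0,"rx":0,"ry":0,"rz":0,"grip":-0.25},{"dx":0,"dy":0,"dz":0,"rx":0,"ry":0,"rz":0,"grip":1},{"dx":0,"dy":0,"dz":0,"rx":0,"ry":0,"rz":0,"grip":1},{"dx":0,"dy":0,"dz":0,"rx":0,"ry":0,"rz":0,"grip":1}]'
python3 -m creep '[{"dx":0,"dy":0,"dz":0.01,"rx":0,"ry":0,"rz":0,"grip":1},{"dx":0,"dy":0,"dz":0.04,"rx":0,"ry":0,"rz":0,"grip":1},{"dx":0,"dy":0,"dz":0.1,"rx":0,"ry":0,"rz":0,"grip":1},{"dx":0,"dy":0,"dz":0.2,"rx":0,"ry":0,"rz":0,"grip":1},{"dx":0,"dy":0,"dz":0.26,"rx":0,"ry":0,"rz":0,"grip":1}]'
python3 - <<'E'
from h import *
c,im=snap(8)
E
```

```text
clock: 21.95
eef_pos: [480.6, 39.0, 15.2]
tool_rot: [-3.142, -0.0, -2.957]
force: [0.0, 0.0, 1.1]
width: 60.0
gripper_force: 0.0
clock: 22.58
eef_pos: [480.8, 39.0, 15.8]
tool_rot: [-3.142, 0.0, -2.957]
force: [-0.2, -0.1, 5.7]
width: 49.5
gripper_force: 62.7
clock: 23.2
eef_pos: [481.1, 39.1, 121.5]
tool_rot: [-3.141, 0.002, -2.957]
force: [-0.8, -0.6, -1.1]
width: 49.6
gripper_force: 62.3
23.55 [479.8  39.  118.5] [ 3.1414e+00 -2.0000e-03 -2.9569e+00] [-0.3 -0.1 -1.8] 49.6 62.3
```

```bash
python3 -m creep '[{"dx":-0.004,"dy":0.1,"dz":0,"rx":0,"ry":0,"rz":-0.004,"grip":1},{"dx":-0.008,"dy":0.22,"dz":0,"rx":0,"ry":0,"rz":-0.008,"grip":1},{"dx":-0.012,"dy":0.32,"dz":-0.02,"rx":0,"ry":0,"rz":-0.012,"grip":1},{"dx":-0.0125,"dy":0.352,"dz":-0.11,"rx":0,"ry":0,"rz":-0.0145,"grip":1},{"dx":-0.0125,"dy":0.352,"dz":-0.18,"rx":0,"ry":0,"rz":-0.0145,"grip":1}]'
python3 - <<'E'
from h import *
snap(10)
E
```

```text
clock: 24.22
eef_pos: [474.7, 181.7, 45.4]
tool_rot: [3.141, -0.001, -3.045]
force: [0.1, -0.0, -0.4]
width: 49.8
gripper_force: 62.4
24.68 [476.4 179.8  48.3] [ 3.1410e+00  1.8000e-03 -3.0485e+00] [ 0.1  0.2 -0.8] 49.9 62.5
```

```bash
python3 -m creep '[{"dx":0,"dy":0,"dz":-0.025,"rx":0,"ry":0,"rz":0,"grip":1},{"dx":0,"dy":0,"dz":-0.05,"rx":0,"ry":0,"rz":0,"grip":1},{"dx":-0.001,"dy":0,"dz":-0.07,"rx":0,"ry":0,"rz":0,"grip":1},{"dx":-0.001,"dy":0,"dz":-0.079,"rx":0,"ry":0,"rz":0,"grip":1},{"dx":-0.001,"dy":0,"dz":-0.081,"rx":0,"ry":0,"rz":0,"grip":1}]'
python3 - <<'E'
from h import *
snap(8)
E
```

```text
clock: 25.35
eef_pos: [475.0, 179.7, 14.5]
tool_rot: [-3.141, -0.001, -3.048]
force: [0.5, -0.2, -0.6]
width: 49.6
gripper_force: 62.5
25.7 [475.4 179.9  15.1] [ 3.1415e+00  4.0000e-04 -3.0480e+00] [ 0.3 -0.9 -1. ] 49.6 62.5
```

```bash
python3 -m creep '[{"dx":-0.001,"dy":0,"dz":-0.0015,"rx":0,"ry":0,"rz":0,"grip":1},{"dx":-0.001,"dy":0,"dz":-0.003,"rx":0,"ry":0,"rz":0,"grip":1},{"dx":-0.001,"dy":0,"dz":-0.004,"rx":0,"ry":0,"rz":0,"grip":1},{"dx":-0.001,"dy":0,"dz":-0.005,"rx":0,"ry":0,"rz":0,"grip":1},{"dx":-0.001,"dy":0,"dz":-0.005,"rx":0,"ry":0,"rz":0,"grip":1}]'
python3 - <<'E'
from h import *
snap(2)
E
```

```text
clock: 26.38
eef_pos: [474.8, 179.8, 12.9]
tool_rot: [-3.142, -0.0, -3.048]
force: [0.1, 0.2, -1.1]
width: 50.1
gripper_force: 62.6
26.43 [474.8 179.8  12.9] [-3.1416 -0.     -3.0481] [ 0.5 -0.9 -1.5] 49.5 62.6
```

Almost touching, so a little more.

```bash
python3 -m creep '[{"dx":0,"dy":0,"dz":-0.0005,"rx":0,"ry":0,"rz":0,"grip":1},{"dx":0,"dy":0,"dz":-0.001,"rx":0,"ry":0,"rz":0,"grip":1},{"dx":0,"dy":0,"dz":-0.0015,"rx":0,"ry":0,"rz":0,"grip":1},{"dx":0,"dy":0,"dz":-0.002,"rx":0,"ry":0,"rz":0,"grip":1},{"dx":0,"dy":0,"dz":-0.002,"rx":0,"ry":0,"rz":0,"grip":1}]'
```

```text
clock: 27.1
eef_pos: [474.8, 179.8, 12.8]
tool_rot: [3.141, 0.0, -3.048]
force: [-1.7, -0.1, 8.7]
width: 49.4
gripper_force: 63.6
```

```bash
python3 -m creep '[{"dx":0,"dy":0,"dz":0.001,"rx":0,"ry":0,"rz":0,"grip":1},{"dx":0,"dy":0,"dz":0.001,"rx":0,"ry":0,"rz":0,"grip":-0.3},{"dx":0,"dy":0,"dz":0.001,"rx":0,"ry":0,"rz":0,"grip":-0.4},{"dx":0,"dy":0,"dz":0.004,"rx":0,"ry":0,"rz":0,"grip":-0.7},{"dx":0,"dy":0,"dz":0.01,"rx":0,"ry":0,"rz":0,"grip":-0.8}]'
python3 -m creep '[{"dx":0,"dy":0,"dz":0.05,"rx":0,"ry":0,"rz":0,"grip":-0.8},{"dx":0,"dy":0,"dz":0.15,"rx":0,"ry":0,"rz":0,"grip":-0.8},{"dx":0,"dy":0,"dz":0.27,"rx":0,"ry":0,"rz":0,"grip":-1},{"dx":0.08,"dy":-0.12,"dz":0.33,"rx":0,"ry":0,"rz":0,"grip":-1},{"dx":0.17,"dy":-0.22,"dz":0.35,"rx":0,"ry":0,"rz":0.0025,"grip":-1}]'
python3 - <<'E'
from h import *
c,im=snap(8);np.save("w12.npy",im)
for k,P in dict(lav=(470,180,37),cream=(560,52,40)).items():
    p=proj(c,[P])[0];print(k,p)
    for t in(16,20):
            m=blob(im,p,t);print(m.sum(),rect(c,m,P[2]))
E
```

```text
clock: 27.72
eef_pos: [474.7, 179.8, 16.1]
tool_rot: [-3.142, -0.0, -3.048]
force: [-0.5, -0.7, 0.2]
width: 76.9
gripper_force: 0.0
clock: 28.35
eef_pos: [544.3, 91.3, 158.5]
tool_rot: [3.141, 0.003, -3.03]
force: [1.0, 0.3, -0.7]
width: 85.1
gripper_force: 0.0
28.7 [541.5  93.2 155.6] [ 3.1408e+00 -1.9000e-03 -3.0303e+00] [-0.  -0.1  0.2] 85.5 0.0
lav [357.97756757 113.0276619 ]
4258 [475.4 180.7  68.6  48.4   5.2 474.  180.5]
4335 [475.2 180.6  69.   48.9   5.5 473.9 180.5]
cream [206.72214878 194.40688504]
3452 [568.7  53.6  63.9  52.9   6.3 567.6  53.5]
3534 [568.8  53.6  65.9  53.3   6.3 567.3  53.3]
```

```bash
python3 -m creep '[{"dx":0.06,"dy":-0.07,"dz":0,"rx":0,"ry":0,"rz":0,"grip":-1},{"dx":0.067,"dy":-0.099,"dz":-0.08,"rx":0,"ry":0,"rz":0,"grip":-1},{"dx":0.067,"dy":-0.099,"dz":-0.19,"rx":0,"ry":0,"rz":0,"grip":-1},{"dx":0.067,"dy":-0.099,"dz":-0.265,"rx":0,"ry":0,"rz":0,"grip":-1},{"dx":0.067,"dy":-0.099,"dz":-0.28,"rx":0,"ry":0,"rz":0,"grip":-1}]'
python3 - <<'E'
from h import *
c,im=snap(8)
p=proj(c,[(558,52,40)])[0]
m=blob(im,p,20);print(m.sum(),rect(c,m,40))
E
```

```text
clock: 29.38
eef_pos: [567.4, 53.2, 42.1]
tool_rot: [3.141, -0.005, -3.031]
force: [-0.7, -0.4, 0.5]
width: 85.6
gripper_force: 0.0
29.73 [570.5  52.5  45.4] [ 3.1415e+00  2.3000e-03 -3.0321e+00] [ 0.1 -0.3  0. ] 85.3 0.0
9521 [568.7  53.5  65.2  53.5   6.3 566.5  53.1]
```

```bash
python3 -m creep '[{"dx":-0.001,"dy":0.002,"dz":-0.025,"rx":0,"ry":0,"rz":0,"grip":-1},{"dx":-0.001,"dy":0.002,"dz":-0.05,"rx":0,"ry":0,"rz":0,"grip":-1},{"dx":-0.001,"dy":0.002,"dz":-0.07,"rx":0,"ry":0,"rz":0,"grip":-1},{"dx":-0.001,"dy":0.002,"dz":-0.07,"rx":0,"ry":0,"rz":0,"grip":-0.7},{"dx":-0.001,"dy":0.002,"dz":-0.07,"rx":0,"ry":0,"rz":0,"grip":-0.45}]'
python3 -m creep '[{"dx":0,"dy":0,"dz":0,"rx":0,"ry":0,"rz":0,"grip":-0.4},{"dx":0,"dy":0,"dz":0,"rx":0,"ry":0,"rz":0,"grip":-0.3},{"dx":0,"dy":0,"dz":0,"rx":0,"ry":0,"rz":0,"grip":1},{"dx":0,"dy":0,"dz":0,"rx":0,"ry":0,"rz":0,"grip":1},{"dx":0,"dy":0,"dz":0,"rx":0,"ry":0,"rz":0,"grip":1}]'
python3 -m creep '[{"dx":0,"dy":0,"dz":0.01,"rx":0,"ry":0,"rz":0,"grip":1},{"dx":0,"dy":0,"dz":0.04,"rx":0,"ry":0,"rz":0,"grip":1},{"dx":0,"dy":0,"dz":0.1,"rx":0,"ry":0,"rz":0,"grip":1},{"dx":0,"dy":0,"dz":0.21,"rx":0,"ry":0,"rz":0,"grip":1},{"dx":-0.03,"dy":0,"dz":0.32,"rx":0,"ry":0,"rz":0,"grip":1}]'
python3 - <<'E'
from h import *
c,im=snap(8)
E
```

```text
clock: 30.4
eef_pos: [569.2, 53.0, 16.0]
tool_rot: [-3.142, -0.0, -3.032]
force: [0.2, -0.2, -0.2]
width: 62.2
gripper_force: 0.0
clock: 31.02
eef_pos: [569.5, 52.9, 16.8]
tool_rot: [-3.142, 0.001, -3.032]
force: [-1.6, -0.2, 6.1]
width: 53.3
gripper_force: 64.2
clock: 31.65
eef_pos: [557.8, 53.0, 145.8]
tool_rot: [-3.142, 0.001, -3.032]
force: [-0.6, -0.1, -0.5]
width: 53.4
gripper_force: 63.4
32.0 [556.5  53.  143.1] [ 3.1416e+00 -2.1000e-03 -3.0322e+00] [ 0.3  0.2 -0.8] 53.0 63.5
```

```bash
python3 -m creep '[{"dx":-0.04,"dy":0.06,"dz":0.03,"rx":0,"ry":0,"rz":-0.003,"grip":1},{"dx":-0.1,"dy":0.17,"dz":0.06,"rx":0,"ry":0,"rz":-0.006,"grip":1},{"dx":-0.15,"dy":0.29,"dz":0.06,"rx":0,"ry":0,"rz":-0.009,"grip":1},{"dx":-0.2,"dy":0.42,"dz":0.06,"rx":0,"ry":0,"rz":-0.012,"grip":1},{"dx":-0.25,"dy":0.54,"dz":0.06,"rx":0,"ry":0,"rz":-0.0136,"grip":1}]'
python3 -m creep '[{"dx":-0.02,"dy":0.1,"dz":0,"rx":0,"ry":0,"rz":0,"grip":1},{"dx":-0.034,"dy":0.16,"dz":0,"rx":0,"ry":0,"rz":0,"grip":1},{"dx":-0.034,"dy":0.18,"dz":0,"rx":0,"ry":0,"rz":0,"grip":1},{"dx":-0.034,"dy":0.18,"dz":0,"rx":0,"ry":0,"rz":0,"grip":1},{"dx":-0.034,"dy":0.18,"dz":0,"rx":0,"ry":0,"rz":0,"grip":1}]'
python3 - <<'E'
from h import *
c,im=snap(6)
for k,P in dict(cream=(430,421,9),gdish=(436,270,9)).items():
    p=proj(c,[P])[0];print(k,p)
    for t in(14,18,22):
            m=blob(im,p,t);print(m.sum(),rect(c,m,11))
E
```

```text
clock: 32.67
eef_pos: [456.1, 270.6, 167.1]
tool_rot: [-3.141, -0.001, -3.118]
force: [0.4, 0.1, -1.5]
width: 53.4
gripper_force: 63.4
clock: 33.3
eef_pos: [444.2, 339.1, 167.9]
tool_rot: [-3.14, -0.0, -3.12]
force: [0.2, -0.1, -0.7]
width: 53.5
gripper_force: 63.4
33.55 [443.9 340.3 168.2] [-3.1415e+00  1.0000e-04 -3.1189e+00] [ 0.5  0.2 -0.6] 53.2 63.4
cream [327.42243008 157.94638068]
6363 [446.9 371.1 186.6 109.4 -88.7 436.6 420.1]
19384 [513.9 370.9 243.5 190.4   1.3 512.3 370.3]
19793 [514.7 370.4 245.  192.    1.4 511.9 370.8]
gdish [186.64242678 160.34043273]
1953 [472.4 300.   97.1  83.8   4.9 448.2 291. ]
2058 [472.9 300.   98.7  83.8   4.7 448.5 290.7]
2161 [473.4 300.  100.3  84.2   4.8 449.3 290.1]
```

```bash
python3 - <<'E'
from h import *
c,im=snap(2)
p=proj(c,[(430,421,9)])[0]
for t in(12,14,18,22):
    m=blob(im,p,t);m=cv2.morphologyEx(m.astype(np.uint8),cv2.MORPH_OPEN,np.ones((5,5)))
    v,u=np.nonzero(m);w=to_plane(c,np.c_[u,v],11);g=(w[:,0]<500)&(w[:,1]>365)
    q=w[g].astype(np.float32);print(g.sum(),cv2.minAreaRect(q),w[g].min(0),w[g].max(0))
E
```

```text
33.65 [443.8 340.7 168.2] [ 3.1415  0.     -3.1184] [-0.1  0.2 -0.3] 53.4 63.4
5717 ((439.348876953125, 418.7854309082031), (94.91456604003906, 77.98715209960938), 1.3341989517211914) [391.04435645 378.72080092] [487.01915706 458.70735491]
5774 ((439.956298828125, 418.7223815917969), (96.10447692871094, 78.41233825683594), 1.3178224563598633) [391.04435645 378.72080092] [488.20406834 458.7122674 ]
6385 ((445.1408386230469, 411.4078674316406), (108.14220428466797, 93.80235290527344), 1.3178974390029907) [390.0434099  365.50872503] [499.87635519 459.03028632]
7036 ((445.0788269042969, 414.1407470703125), (108.1439437866211, 99.73455810546875), 1.3178974390029907) [390.0434099  365.02752829] [499.98047871 464.17464232]
```

```bash
python3 -m creep '[{"dx":-0.002,"dy":0.12,"dz":0,"rx":0,"ry":0,"rz":0,"grip":1},{"dx":-0.002,"dy":0.2,"dz":-0.06,"rx":0,"ry":0,"rz":0,"grip":1},{"dx":-0.002,"dy":0.2,"dz":-0.18,"rx":0,"ry":0,"rz":0,"grip":1},{"dx":-0.002,"dy":0.2,"dz":-0.28,"rx":0,"ry":0,"rz":0,"grip":1},{"dx":-0.002,"dy":0.2,"dz":-0.31,"rx":0,"ry":0,"rz":0,"grip":1}]'
python3 - <<'E'
from h import *
c,im=snap(8);cv2.imwrite("pics/w13.png",im[...,::-1])
R=lambda x,y,z:(442.1+x*np.cos(.024)-y*np.sin(.024),421+x*np.sin(.024)+y*np.cos(.024),z)
print(np.round(proj(c,[R(-52,-43,12),R(-52,43,12)])))
E
```

```text
clock: 34.33
eef_pos: [441.3, 419.8, 41.7]
tool_rot: [-3.138, -0.004, -3.118]
force: [0.5, 0.0, -1.1]
width: 53.2
gripper_force: 63.5
34.67 [443.8 421.9  45.9] [ 3.1394e+00  2.2000e-03 -3.1179e+00] [-0.2  0.4 -1.4] 53.3 63.5
[[179. 134.]
 [320. 134.]]
```

View pics/w13.png

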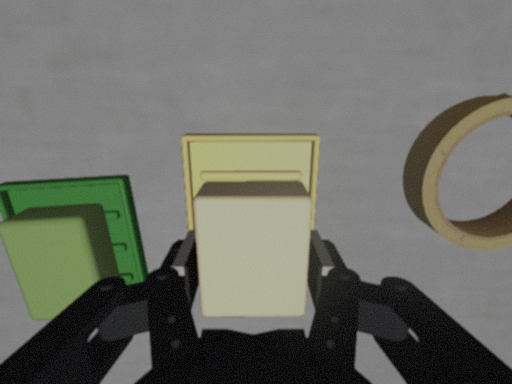

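The held cream bar is at (253,245), centred over the dish, whose near lip runs from (183,134) to (319,134). The green bar is lying flat in its dish at the left. I lower it now.

```bash
python3 -m creep '[{"dx":0.001,"dy":0,"dz":-0.025,"rx":0,"ry":0,"rz":0,"grip":1},{"dx":0.001,"dy":0,"dz":-0.045,"rx":0,"ry":0,"rz":0,"grip":1},{"dx":0.001,"dy":0,"dz":-0.06,"rx":0,"ry":0,"rz":0,"grip":1},{"dx":0.001,"dy":0,"dz":-0.068,"rx":0,"ry":0,"rz":0,"grip":1},{"dx":0.001,"dy":0,"dz":-0.071,"rx":0,"ry":0,"rz":0,"grip":1}]'
python3 - <<'E'
from h import *
snap(8)
E
```

```text
clock: 35.35
eef_pos: [443.1, 420.9, 15.3]
tool_rot: [-3.141, -0.0, -3.118]
force: [0.7, -0.4, -0.4]
width: 53.6
gripper_force: 63.5
35.7 [443.3 421.2  15.9] [ 3.1413e+00  2.0000e-04 -3.1177e+00] [-0.4  0.8 -0.9] 53.3 63.5
```

```bash
python3 -m creep '[{"dx":0,"dy":0,"dz":-0.0015,"rx":0,"ry":0,"rz":0,"grip":1},{"dx":0,"dy":0,"dz":-0.003,"rx":0,"ry":0,"rz":0,"grip":1},{"dx":0,"dy":0,"dz":-0.004,"rx":0,"ry":0,"rz":0,"grip":1},{"dx":0,"dy":0,"dz":-0.005,"rx":0,"ry":0,"rz":0,"grip":1},{"dx":0,"dy":0,"dz":-0.005,"rx":0,"ry":0,"rz":0,"grip":1}]'
```

```text
clock: 36.38
eef_pos: [443.2, 421.0, 13.8]
tool_rot: [3.142, -0.0, -3.118]
force: [-0.6, -0.1, 0.1]
width: 53.8
gripper_force: 63.8
```

```bash
python3 -m creep '[{"dx":0,"dy":0,"dz":-0.0005,"rx":0,"ry":0,"rz":0,"grip":1},{"dx":0,"dy":0,"dz":-0.001,"rx":0,"ry":0,"rz":0,"grip":1},{"dx":0,"dy":0,"dz":-0.0015,"rx":0,"ry":0,"rz":0,"grip":1},{"dx":0,"dy":0,"dz":-0.0015,"rx":0,"ry":0,"rz":0,"grip":1},{"dx":0,"dy":0,"dz":-0.0015,"rx":0,"ry":0,"rz":0,"grip":1}]'
```

```text
clock: 37.0
eef_pos: [443.2, 421.0, 13.8]
tool_rot: [3.141, -0.0, -3.118]
force: [-2.3, -1.5, 6.3]
width: 53.6
gripper_force: 64.4
```

Contact made. I release, then back off up and to the side for a final look.

```bash
python3 -m creep '[{"dx":0,"dy":0,"dz":0.0005,"rx":0,"ry":0,"rz":0,"grip":1},{"dx":0,"dy":0,"dz":0.001,"rx":0,"ry":0,"rz":0,"grip":-0.35},{"dx":0,"dy":0,"dz":0.001,"rx":0,"ry":0,"rz":0,"grip":-0.5},{"dx":0,"dy":0,"dz":0.004,"rx":0,"ry":0,"rz":0,"grip":-0.8},{"dx":0,"dy":0,"dz":0.01,"rx":0,"ry":0,"rz":0,"grip":-0.85}]'
python3 -m creep '[{"dx":0,"dy":0,"dz":0.05,"rx":0,"ry":0,"rz":0,"grip":-0.85},{"dx":0,"dy":0,"dz":0.15,"rx":0,"ry":0,"rz":0,"grip":-0.85},{"dx":0,"dy":0,"dz":0.29,"rx":0,"ry":0,"rz":0,"grip":-1},{"dx":0,"dy":-0.12,"dz":0.42,"rx":0,"ry":0,"rz":0,"grip":-1},{"dx":0,"dy":-0.25,"dz":0.5,"rx":0,"ry":0,"rz":0,"grip":-1}]'
python3 -m creep '[{"dx":0,"dy":-0.1,"dz":0.05,"rx":0,"ry":0,"rz":0,"grip":-1},{"dx":0,"dy":-0.2,"dz":0.1,"rx":0,"ry":0,"rz":0,"grip":-1},{"dx":0,"dy":-0.25,"dz":0.1,"rx":0,"ry":0,"rz":0,"grip":-1},{"dx":0,"dy":-0.25,"dz":0.1,"rx":0,"ry":0,"rz":0,"grip":-1},{"dx":0,"dy":-0.25,"dz":0.1,"rx":0,"ry":0,"rz":0,"grip":-1}]'
python3 - <<'E'
from h import *
c,im=snap(6);cv2.imwrite("pics/w14.png",im[...,::-1])
for k,P in dict(lav=(470,180,37),green=(470,300,37),cream=(440,421,37)).items():
    p=proj(c,[P])[0];m=blob(im,p,18);print(k,p,m.sum(),rect(c,m,37))
    if k=='cream':
        m=cv2.morphologyEx(blob(im,p,10).astype(np.uint8),cv2.MORPH_OPEN,np.ones((5,5)));print(rect(c,m,37))
t=get_image("top");cv2.imwrite("pics/final.png",np.hstack([cv2.resize(im,(400,300)),cv2.resize(t[150:330,100:340],(400,300),interpolation=cv2.INTER_CUBIC)])[...,::-1])
E
```

```text
clock: 37.62
eef_pos: [443.2, 421.0, 17.1]
tool_rot: [-3.141, -0.0, -3.118]
force: [-0.1, 0.2, -0.5]
width: 78.9
gripper_force: 0.0
clock: 38.25
eef_pos: [443.9, 326.8, 217.0]
tool_rot: [3.139, 0.004, -3.116]
force: [1.4, -0.3, 0.3]
width: 85.3
gripper_force: 0.0
clock: 38.88
eef_pos: [442.7, 228.2, 252.8]
tool_rot: [3.141, -0.001, -3.116]
force: [-0.2, 0.8, -0.3]
width: 85.8
gripper_force: 0.0
39.12 [443.  227.4 252.9] [-3.1412e+00 -8.0000e-04 -3.1162e+00] [-0.  -0.  -0.9] 85.6 0.0
lav [215.12270442 177.57433658] 1882 [475.  181.   68.8  48.9   5.3 474.1 180.9]
green [307.24167836 179.8055845 ] 1935 [473.8 302.4  69.4  51.7   5.1 472.8 301.5]
cream [403.91377222 159.53696445] 2207 [437.3 422.   95.6  54.5   1.5 441.6 422.6]
[442.7 421.9  62.6  52.5   1.4 441.8 421.8]
```

View pics/final.png

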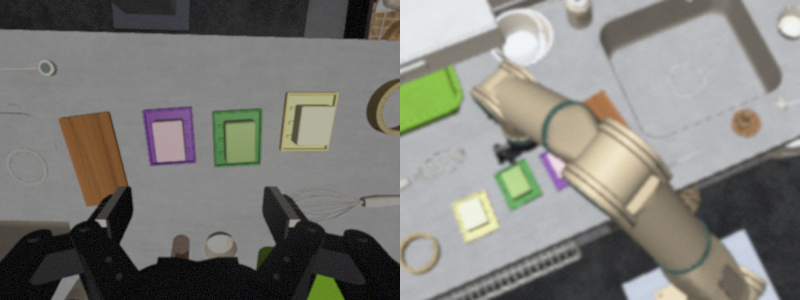

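The final picture shows all three bars flat and centred in their own dishes (left half: lavender (168,140), green (240,142), cream (313,125)). The stamp stands on the coaster (right half, (745,122)) and the bottle is still standing near the back ((180,245)).

```bash
python3 -c "
from cell import ctrl
print(ctrl.finish_job())"
```

```text
the job is handed in; nothing more can be done
None
```

The job is handed in at about 39 s: the stamp stands on the cork coaster, the green, lavender and cream bars lie flat and centred in their dishes (set down in that order), and I never touched the amber bottle; no verdict came back.

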